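Hang the blue dust flap back on the thread chest

ROBOT

A 6-joint arm with a two-finger parallel gripper is mounted at the origin on the work surface. World frame = base frame: x ahead of the robot, y to its left, z up, the work surface at z = 0. Lengths are in m, angles in rad, forces in N, time in s.
With the tool pointing down it reaches from about 0.375 to 0.9 m from the base axis. Payload 3.1 kg.
Tool frame: the origin (TCP) lies on the centre line of the jaws, within the pads' length; the fingertips stand 19 mm ahead of it and the grasp point (between the pads) is the TCP; z points along the fingers, y is the line along which they close (so a half turn about z gives the same grasp; the last joint's range is limited). The gripper opens to 85 mm and grips with 20 to 120 N. Pads are 22 mm wide; open, the fingers measure 114 mm over their backs; the gripper's body (76 mm by 85 mm) begins 54 mm behind the grasp point. The pads swing forward as they close: fully open they stand 13 mm farther back than shut.
Start: joints at [-1.448, 0.527, 1.433, -0, 1.181, -0.178], TCP at [0.186, -0.597, 0.25] pointing down, gripper open.
Joint ranges: [-3.08, 3.08], [-0.75, 2.2], [0.22, 2.44], [-1.43, 4.57], [0, 2.65], [-2.85, 2.85]. Speed limits (rad/s): [2.79, 2.79, 3.14, 3.14, 3.14, 3.14].

INTERFACE

Orientations are given as a unit quaternion [x, y, z, w].
In Python, from station import manip gives the robot as it stands.
- The arm moves only by the tool servo_tool, never from a script. Its argument "rows" is a list that holds one entry, the list of rows, each a list of 7 numbers: the turn, a rotation vector about the tool's x, y, z in degrees, then the shift along the tool's x, y, z in m, then the gripper command: -1 is shut, 1 is fully open, values between are in proportion. In form: [[[wx, wy, wz, tx, ty, tz, jaw], ...]]. A call has 1 to 8 rows; each row shifts and turns the commanded pose from where the row before left it, along the tool's axes as they then stand; what a row does not reach is not made up. A row lasts 1/12 s, in which the tool goes at most 41.7 mm and 7.16 degrees, less where a joint would pass 70% of its speed; a pose out of reach is approached as far as the arm can. A call is refused whole if a number of a shift passes 0.0417 or a number of a turn 7.16, either way. A call with a gripper value outside its range is refused whole. The fingers move at their own pace and stop on an object; "squeeze" is the grip in N (left out, the last holds). Time passes only in rows, so rows that do not move let the fingers close. It gives the time, the measured TCP pose, the force, the opening and the grip force at its end, in the units of the state.
- manip.sense(): the state, without advancing time (a new reading comes with each control period).
- manip.snapshot(name): name is "scene" or "top" or "wrist"; returns the picture (480x640x3 uint8, blue, green, red); there is no depth.
- manip.camera_info(name): a dict with "K" (3x3 intrinsics, pixels), "k1" (the pictures are not rectified: a ray, as slopes to the right and down, at radius r is drawn at 1 + k1 r^2 times it, then the intrinsics apply), "camera_from_world" (4x4, takes a point from world to camera coordinates). Camera axes: x right, y down, z forward; pixel columns grow to the right and rows downward; lengths in m; the calibration is good to about 2 mm. A picture is of the moment at which its call begins: read the wrist's pose just before it. camera_info takes no time and is no camera call; for the wrist camera it gives the pose at the moment of the call.
- manip.sign_off(): hands the job in; it is judged then, once.
The state is a dict: "t": time; "q": joint angles; "qd": joint speeds; "tau": joint torques, N m; "tcp_pos": TCP position; "tool_rot": TCP orientation; "force": force on the tool from outside, world axes, zero at the start; "ft_torque": the same for the moment, N m; "finger_gap": opening from 0.0 (shut) to 1.0 (fully open); "gripper_force": force on a finger pad.
Only numpy, scipy, OpenCV 4.12 (cv2) and the standard library are available. Lean on these libraries where they do the work, as an engineer would, in place of code of your own. Each camera call takes 0.05 s, during which the arm holds its last target. There are 200 camera calls.

TASK

Take the blue flap out of its wooden stand and hang it back on the blue chest: lower it gently, without dropping it, so that both of its steel knuckles sit fully down on the two brass pins at the same time and the flap hangs freely upright in front of the thread spools. Either face may point outwards. Leave the red flap in its stand.

Things in the scene. Friction and masses are not known exactly. Their poses are not given: they have to be found in the camera images.
- blue_flap: Blue flap upright in a wooden stand (lift 70 mm to clear it), faces alike. Origin: mid knuckle axis, at start 112 mm up. x thickness, y width, z up. In mm: panel 6x116, z -100 to 12; steel rail 12x176 on it, to z 24; blue grip block 14x60, z 24 to 64. Knuckles at y -84, 84, 8 wide: upside-down V, outside 44, inside mouth 36 at z -28, narrowing to 12 at z 5 (rests on pin). 0.25-0.4 kg
- red_flap: Flap of the same make, size, origin and axes as the blue one, but with a red panel and grip block, standing in an identical wooden stand 120 mm or more away. Not to be disturbed.
- chest: Blue chest with thread spools, fixed. Origin on the table below the midpoint of the pins; x into the chest, y along the pins, z up. In mm: brass pins 10 thick, axis at x 0, z 125, |y| 69 to 103, outer ends on 6 thick arms up to z 133; free space between pins. Front at x 40, back 180, width 240, top z 110. Seated flap: origin at (0, 0, 125), up to 12 either way in y.
There are look-alikes about, which are no part of the job. There is more than one size of the blue_flap; the job needs the middle-sized.

How it is judged:
By the outcome, as a careful person would: the job done as asked, in the order asked, and still so for the second after the job is handed in, with the robot touching nothing.
It also fails if it takes over 45 s, if anything falls off the work surface, if the arm or the gripper's body presses on something with over 40 N, if the wrist force passes 120 N, or if a joint passes its speed limit or range.

## Working session

There is one attempt and no reset: what is moved stays moved. The work goes in short steps, Python scripts to look and compute and a tool call to move; the robot and the scene stay as the last step left them, time stands still between calls to the robot, and variables do not carry over. Pictures are saved under pics/ and viewed, at most 10 in all, crops included, and the job is handed in when it is done.

Besides the shell and the picture viewer there is one more tool, called as name([rows], argument=value, ...), one row to a line, values as JSON. servo_tool: Moves the arm, as the interface text tells. Its arguments: {"type":"object","properties":{"rows":{"type":"array","items":{"type":"array","items":{"type":"array","items":{"type":"number"}}}},"squeeze":{"type":"number"}},"required":["rows"]}

```bash
mkdir -p pics
cat > h.py <<'E'
import numpy as np,cv2
from station import manip
def snap(n,f=None):
    c=manip.camera_info(n); im=np.array(manip.snapshot(n))
    if f: cv2.imwrite('pics/'+f,im)
    return im,c
def ray(c,u,v):
    K=np.array(c['K']);d=np.array([c['k1'],0,0,0,0],float)
    p=cv2.undistortPoints(np.array([[[u,v]]],float),K,d,None)[0,0]
    T=np.array(c['camera_from_world']);R=T[:3,:3]
    return -R.T@T[:3,3],R.T@np.array([p[0],p[1],1])
def onz(c,u,v,z):
    o,d=ray(c,u,v);return o+d*(z-o[2])/d[2]
def proj(c,P):
    K=np.array(c['K']);T=np.array(c['camera_from_world']);p=T[:3,:3]@np.array(P)+T[:3,3]
    s=p[:2]/p[2];s=s*(1+c['k1']*(s@s));return K[:2,:2]@s+K[:2,2]
E
python3 - <<'E'
from h import *
for n in('scene','top'):
    im,c=snap(n,n+'.png');print(n,c)
s=manip.sense();print(s['t'],s['tool_rot'],s['finger_gap'],s['force'])
E
```

```text
scene {'K': array([[469.13891222,   0.        , 316.72068843],
       [  0.        , 469.13891222, 240.2823395 ],
       [  0.        ,   0.        ,   1.        ]]), 'k1': -0.08445365713240356, 'camera_from_world': array([[ 0.78338389,  0.62101822,  0.02541761, -0.46279804],
       [ 0.3535177 , -0.41156387, -0.84002406, -0.07858934],
       [-0.51120927,  0.66704689, -0.54195344,  1.09491778],
       [ 0.        ,  0.        ,  0.        ,  1.        ]])}
top {'K': array([[507.86426002,   0.        , 322.26243361],
       [  0.        , 507.86426002, 243.67261524],
       [  0.        ,   0.        ,   1.        ]]), 'k1': -0.038929576970736395, 'camera_from_world': array([[-1.70536348e-02, -9.99851570e-01, -2.45165531e-03,
         4.91884350e-02],
       [-9.84588013e-01,  1.72200464e-02, -1.74039978e-01,
         5.40170872e-01],
       [ 1.74056363e-01, -5.54143786e-04, -9.84735536e-01,
         8.90177407e-01],
       [ 0.00000000e+00,  0.00000000e+00,  0.00000000e+00,
         1.00000000e+00]])}
0.1 [ 9.88635392e-01  1.50329901e-01  2.72206259e-05 -9.90481472e-04] 0.9968280537603449 [-0.14109949 -0.09999783  1.00630644]
```

View pics/scene.png

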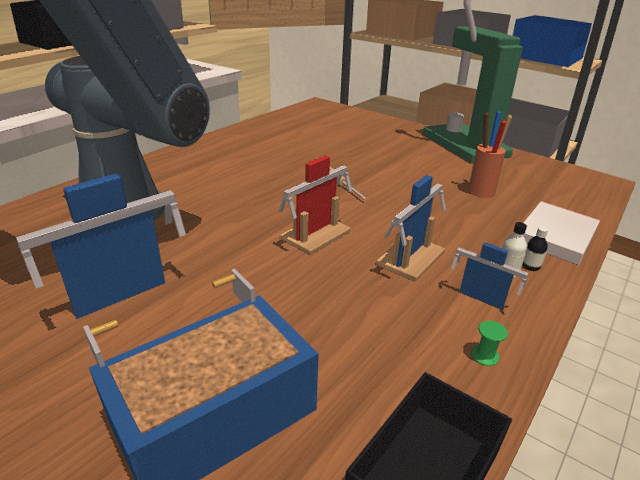

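View pics/top.png

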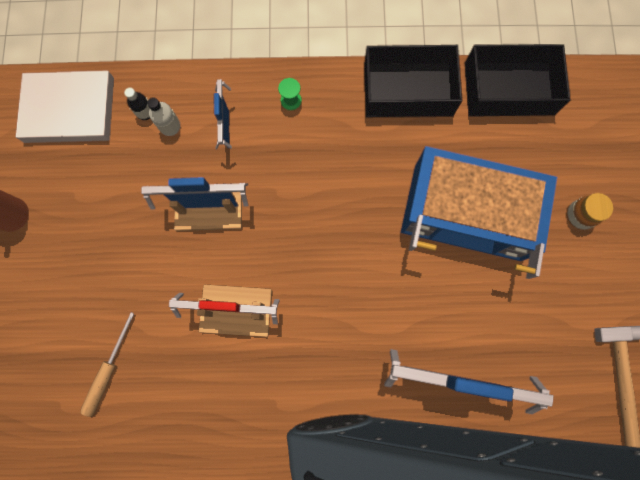

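Run:
```python
from h import *
c=manip.camera_info('top');im=cv2.imread('pics/top.png')
print('cam',ray(c,320,240)[0])
for n,u,v,z in[('railL',143,191,.136),('railR',245,187,.136),('redL',170,304,.136),('redR',276,311,.136),('pinLin',436,247,.125),('pinLout',416,242,.125),('pinRin',517,266,.125),('pinRout',536,271,.125),('bigL',392,371,.17),('bigR',551,401,.17)]:
    print(n,onz(c,u,v,z).round(4))
x0,y0=130,150;cv2.imwrite('pics/a.png',cv2.resize(im[150:250,130:260],None,fx=4,fy=4,interpolation=2))
b=cv2.resize(im[190:310,390:570],None,fx=4,fy=4,interpolation=2)
cv2.imwrite('pics/b.png',b)
cv2.imwrite('pics/ab.png',cv2.resize(np.vstack([np.hstack([im[150:250,130:260],np.zeros((100,50,3),np.uint8)]),im[190:310,390:570]]),None,fx=2.7,fy=2.7,interpolation=2))
```

```text
cam [0.37774357 0.04037265 0.97072125]
railL [0.6222 0.345  0.136 ]
railR [0.6257 0.17   0.136 ]
redL [0.429  0.2917 0.136 ]
redR [0.415  0.1173 0.136 ]
pinLin [ 0.5181 -0.1524  0.125 ]
pinLout [ 0.5273 -0.1189  0.125 ]
pinRin [ 0.4833 -0.2878  0.125 ]
pinRout [ 0.4742 -0.3195  0.125 ]
bigL [ 0.3186 -0.0639  0.17  ]
bigR [ 0.2681 -0.3067  0.17  ]
```

View pics/ab.png

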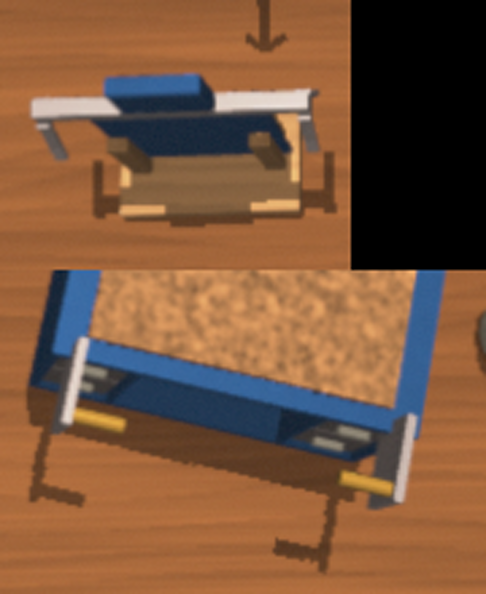

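servo_tool([
  [[0,0,-7,0,0,-0.007,1],[0,0,-7,0,0,-0.007,1],[0,0,-7,0,0,-0.007,1],[0,0,-7,0,0,-0.007,1],[0,0,-7,0,0,-0.007,1],[0,0,-7,0,0,-0.007,1],[0,0,-7,0,0,-0.007,1],[0,0,-7,0,0,-0.007,1]],
])

```text
t: 0.77
tcp_pos: [0.1857, -0.5963, 0.306]
tool_rot: [0.801, 0.599, 0.0, -0.001]
force: [-0.6, -0.8, 0.2]
finger_gap: 0.999
gripper_force: 0.0
```

servo_tool([
  [[0,0,-6,0,0,0,1],[0,0,-6,0,0,0,1],[0,0,-6,0,0,0,1],[0,0,0,0.035,0.019,0,1],[0,0,0,0.035,0.019,0,1],[0,0,0,0.035,0.019,0,1],[0,0,0,0.035,0.019,0,1],[0,0,0,0.035,0.019,0,1]],
])

```text
t: 1.43
tcp_pos: [0.2771, -0.4176, 0.3058]
tool_rot: [0.699, 0.715, 0.0, -0.0]
force: [0.5, -0.2, -0.1]
finger_gap: 1.004
gripper_force: 0.0
```

servo_tool([
  [[0,0,0,0.035,0.019,0,1],[0,0,0,0.035,0.019,0,1],[0,0,0,0.035,0.019,0,1],[0,0,0,0.035,0.019,0,1],[0,0,0,0.035,0.019,0,1],[0,0,0,0.035,0.019,0,1],[0,0,0,0.035,0.019,0,1],[0,0,0,0.035,0.019,0,1]],
])

```text
t: 2.1
tcp_pos: [0.4227, -0.1343, 0.3062]
tool_rot: [0.699, 0.715, -0.0, -0.0]
force: [1.9, -0.8, -0.4]
finger_gap: 1.0
gripper_force: 0.0
```

servo_tool([
  [[0,0,0,0.035,0.019,0,1],[0,0,0,0.035,0.019,0,1],[0,0,0,0.035,0.019,0,1],[0,0,0,0.035,0.019,0,1],[0,0,0,0.035,0.019,0,1],[0,0,0,0.035,0.019,0,1],[0,0,0,0.035,0.019,0,1],[0,0,0,0.035,0.019,0,1]],
])

```text
t: 2.77
tcp_pos: [0.5683, 0.1492, 0.3059]
tool_rot: [0.699, 0.715, -0.0, -0.0]
force: [0.7, -0.4, -0.3]
finger_gap: 0.995
gripper_force: 0.0
```

servo_tool([
  [[0,0,0,0.035,0.019,0,1],[0,0,0,0.035,0.019,0,1],[0,0,0,0.035,0.019,0,1],[0,0,0,0,0,0,1]],
])

```text
t: 3.1
tcp_pos: [0.6248, 0.2598, 0.3049]
tool_rot: [0.697, 0.717, 0.002, -0.001]
force: [-0.3, 0.0, -1.0]
finger_gap: 1.007
gripper_force: 0.0
```

Run:
```python
from h import *
im,c=snap('wrist','w1.png');print(c,manip.sense()['tcp_pos'])
for P in[(.6222,.345,.136),(.6257,.17,.136),(.624,.2575,.176)]:print(proj(c,P))
```

```text
{'K': array([[344.51687204,   0.        , 318.0763524 ],
       [  0.        , 344.51687204, 241.95044769],
       [  0.        ,   0.        ,   1.        ]]), 'k1': -0.06174939117451252, 'camera_from_world': array([[ 0.99961295,  0.02777754,  0.0015371 , -0.63230693],
       [ 0.02624974, -0.96004939,  0.27859669,  0.18066313],
       [ 0.00921442, -0.27844851, -0.96040696,  0.49976073],
       [ 0.        ,  0.        ,  0.        ,  1.        ]])} [0.62323781 0.25668195 0.30478333]
[317.39506363 123.79487647]
[316.0652641  317.20678873]
[316.61229793 240.47138338]
```

View pics/w1.png

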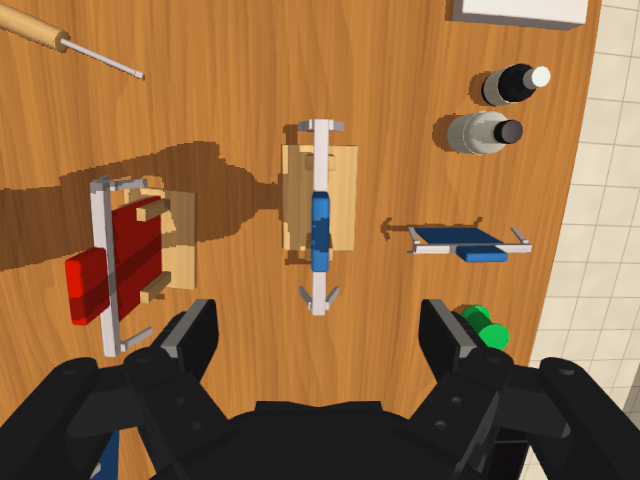

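Run:
```python
from h import *
im=cv2.imread('pics/w1.png');c=manip.camera_info('wrist');s=manip.sense();print(s['tcp_pos'],s['tool_rot'])
h=cv2.cvtColor(im,cv2.COLOR_BGR2HSV)
m=cv2.inRange(h,(95,120,120),(125,255,255))[180:290,290:350]
k=cv2.connectedComponentsWithStats(m);i=1+np.argmax(k[2][1:,4]);print(k[2][i])
x,y,w,hh,a=k[2][i]
for v in (0.15,0.5,.85):
    r=int(y+v*hh);q=np.where(k[1][r]==i)[0];print(r+180,q.min()+290,q.max()+290,onz(c,q.min()+290,r+180,.176),onz(c,q.max()+291,r+180,.176))
for u,v in((321,120),(319,314)):print(onz(c,u,v,.136))
for v in(185+0,y+180,y+hh+180):print(onz(c,320,v,.176))
g=h[115:190,305:340]
for r in(135,150,165,290,305):
    q=np.where((h[r,300:345,1]<60)&(h[r,300:345,2]>150))[0]+300;print(r,q.min(),q.max(),[onz(c,e,r,.136)[:2].round(4) for e in(q.min(),q.max()+1)])
```

```text
[0.62323781 0.25668195 0.30478333] [ 6.97505623e-01  7.16579202e-01 -8.22990567e-05 -3.82719249e-04]
[ 22  18  17  23 360]
201 313 328 [0.61861038 0.2844537  0.176     ] [0.63050544 0.28477818 0.176     ]
209 312 328 [0.61800076 0.27839577 0.176     ] [0.63071943 0.2787426  0.176     ]
217 313 328 [0.61888906 0.27230248 0.176     ] [0.63093665 0.27263133 0.176     ]
[0.62309561 0.34431174 0.136     ]
[0.62629971 0.16971463 0.136     ]
[0.6234778  0.29645103 0.176     ]
[0.62375072 0.28683939 0.176     ]
[0.62424768 0.26936033 0.176     ]
135 314 328 [array([0.6177, 0.3324]), array([0.63  , 0.3327])]
150 314 327 [array([0.618 , 0.3204]), array([0.6296, 0.3207])]
165 314 327 [array([0.6183, 0.3081]), array([0.63  , 0.3085])]
290 313 337 [array([0.62  , 0.1944]), array([0.6433, 0.1951])]
305 308 329 [array([0.6157, 0.1789]), array([0.6364, 0.1795])]
```

servo_tool([
  [[0,0,0.4,0,0.001,0.035,1],[0,0,0,0,0,0.035,1],[0,0,0,0,0,0.035,1],[0,0,0,0,0,0.025,1],[0,0,0,0,0,0.013,1],[0,0,0,0,0,0,1],[0,0,0,0,0,0,-0.3],[0,0,0,0,0,0,-0.5]],
], squeeze=60)

```text
t: 3.82
tcp_pos: [0.6252, 0.2532, 0.1654]
tool_rot: [0.702, 0.712, 0.002, 0.001]
force: [0.4, 0.9, -0.0]
finger_gap: 0.75
gripper_force: 0.0
```

servo_tool([
  [[0,0,0,0,0,0,-1],[0,0,0,0,0,0,-1],[0,0,0,0,0,0,-1],[0,0,0,0,0,0,-1],[0,0,0,0,0,0,-1],[0,0,0,0,0,0,-1]],
])

```text
t: 4.32
tcp_pos: [0.6247, 0.2535, 0.1646]
tool_rot: [0.702, 0.713, 0.001, 0.001]
force: [0.0, -0.1, 4.5]
finger_gap: 0.156
gripper_force: 59.7
```

servo_tool([
  [[0,0,0,0,0,-0.006,-1],[0,0,0,0,0,-0.012,-1],[0,0,0,0,0,-0.02,-1],[0,0,0,0,0,-0.025,-1],[0,0,0,0,0,-0.025,-1],[0,0,0,0,0,-0.025,-1],[0,0,0,0,0,-0.02,-1],[0,0,0,0,0,-0.01,-1]],
])

```text
t: 4.98
tcp_pos: [0.6237, 0.2536, 0.3094]
tool_rot: [0.702, 0.713, 0.001, 0.0]
force: [0.1, 0.4, -2.9]
finger_gap: 0.153
gripper_force: 59.3
```

Run:
```python
from h import *
im,c=snap('wrist','w2.png');im2,c2=snap('scene','s2.png');s=manip.sense();print(s['tcp_pos'],s['tool_rot'],s['force'],s['ft_torque'])
cv2.imwrite('pics/w2s2.png',np.hstack([im[60:480,140:500],im2[100:520,230:600]]))
```

```text
[0.62397614 0.25358616 0.3083925 ] [7.01535797e-01 7.12632902e-01 1.19585248e-03 6.65490158e-04] [ 0.54087442  0.07150781 -3.03872382] [ 0.00907463  0.00417196 -0.04099435]Traceback (most recent call last):
  File "<stdin>", line 3, in <module>
    return _nx.concatenate(arrs, 1, dtype=dtype, casting=casting)
           ~~~~~~~~~~~~~~~^^^^^^^^^^^^^^^^^^^^^^^^^^^^^^^^^^^^^^^
ValueError: all the input array dimensions except for the concatenation axis must match exactly, but along dimension 0, the array at index 0 has size 420 and the array at index 1 has size 380
```

View pics/w2.png

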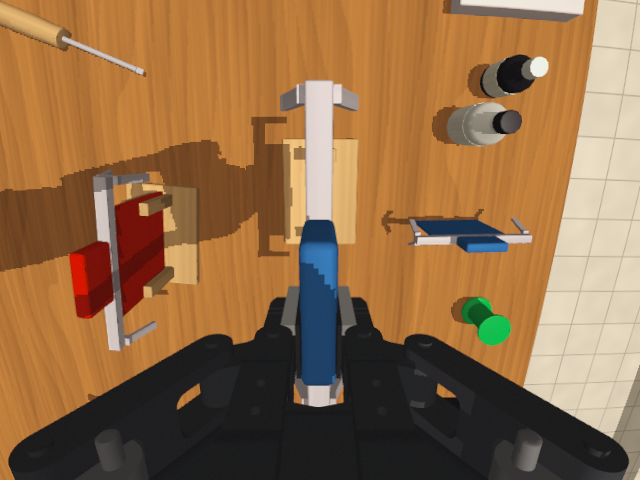

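servo_tool([
  [[0,0,5.2,0,0,-0.01,-1],[0,0,5.2,0,0,-0.01,-1],[0,0,5.3,0,0,0,-1],[0,0,0,-0.015,0,0,-1],[0,0,0,-0.03,0,0,-1],[0,0,0,-0.034,0,0,-1],[0,0,0,-0.034,0,0,-1],[0,0,0,-0.034,0,0,-1]],
])

```text
t: 5.75
tcp_pos: [0.5837, 0.1097, 0.3239]
tool_rot: [0.792, 0.611, -0.002, -0.002]
force: [-0.3, -1.3, -3.4]
finger_gap: 0.153
gripper_force: 59.3
```

servo_tool([
  [[0,0,0,-0.034,0,0,-1],[0,0,0,-0.034,0,0,-1],[0,0,0,-0.034,0,0,-1],[0,0,0,-0.034,0,0,-1],[0,0,0,-0.034,0,0,-1],[0,0,0,-0.034,0,0,-1],[0,0,0,-0.034,0,0,-1],[0,0,0,-0.034,0,0,-1]],
])

```text
t: 6.42
tcp_pos: [0.5142, -0.1528, 0.3244]
tool_rot: [0.792, 0.61, -0.001, -0.002]
force: [1.2, 0.7, -3.5]
finger_gap: 0.155
gripper_force: 59.3
```

servo_tool([
  [[0,0,0,-0.03,0,0,-1],[0,0,0,-0.02,0,0,-1],[0,0,0,-0.01,0,0,-1],[0,0,0,0,0,0,-1],[0,0,0,0,0,0,-1]],
])

```text
t: 6.83
tcp_pos: [0.5005, -0.209, 0.3252]
tool_rot: [0.793, 0.61, 0.0, -0.002]
force: [-0.1, 1.0, -4.1]
finger_gap: 0.151
gripper_force: 59.3
```

Run:
```python
from h import *
s=manip.sense();print(s['tcp_pos'],s['tool_rot'],s['force'])
im,c=snap('wrist','w3.png')
im2,c2=snap('scene','s3.png')
im3,c3=snap('top','t3.png')
cv2.imwrite('pics/m3.png',np.hstack([im[:,190:460],im2[180:480].copy() if 0 else cv2.copyMakeBorder(im2[120:420,:330],0,180,0,0,0)]))
```

```text
[ 0.50050171 -0.20900198  0.3252123 ] [ 7.92554560e-01  6.09798561e-01  1.99174600e-06 -1.72770451e-03] [-0.0698195   1.0362715  -4.09434634]
```

View pics/m3.png

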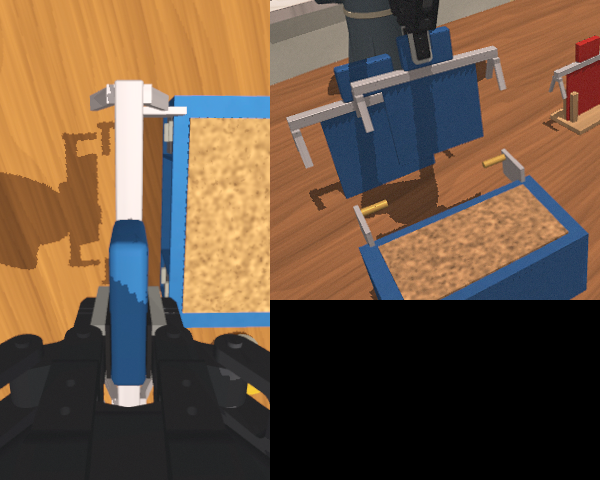

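Run:
```python
from h import *
cs={n:manip.camera_info(n) for n in('scene','top')}
R={'scene':[(85,310,125,340),(205,265,240,295)],'top':[(410,232,440,255),(510,258,540,278)]}
E={}
for n in R:
    for im in([n+'.png'] if n=='top' else ['scene.png']):
        h=cv2.cvtColor(cv2.imread('pics/'+im),cv2.COLOR_BGR2HSV)
        for i,(a,b,a2,b2) in enumerate(R[n]):
            m=cv2.inRange(h[b:b2,a:a2],(17,150,120),(32,255,255))
            v,u=np.where(m);p=np.c_[u+a,v+b].astype(float);mu=p.mean(0);d=np.linalg.svd(p-mu)[2][0];t=(p-mu)@d
            d=d*np.sign(d[0]);t=(p-mu)@d
            e=[mu+d*(t.min()-.5),mu+d*(t.max()+.5)];E[n,i]=(mu,e)
            print(n,i,len(p),mu.round(1),[onz(cs[n],*q,.125)[:2].round(4) for q in e],onz(cs[n],*mu,.125).round(4))
# triangulate inner tips: top pin0=far/left(+y). scene 0 = left of image
def tri(a,b):
    o1,d1=ray(cs['top'],*a);o2,d2=ray(cs['scene'],*b)
    t=np.linalg.lstsq(np.c_[d1,-d2],o2-o1,rcond=None)[0];p,q=o1+t[0]*d1,o2+t[1]*d2;return ((p+q)/2).round(4),np.linalg.norm(p-q).round(4)
print('tri mid',tri(E['top',0][0],E['scene',1][0]),tri(E['top',1][0],E['scene',0][0]))
# flap in hand
cw=manip.camera_info('wrist');tz=manip.sense()['tcp_pos'][2]
for u,v in((319,81),(318,219)):print('rail',onz(cw,u,v,tz-.0285))
im=cv2.imread('pics/t3.png')
cv2.imwrite('pics/t3c.png',cv2.resize(im[180:400,330:600],None,fx=2.9,fy=2.7,interpolation=2))
```

```text
scene 0 161 [104.2 327. ] [array([ 0.4768, -0.3155]), array([ 0.4849, -0.2838])] [ 0.4808 -0.2998  0.125 ]
scene 1 126 [223.5 280.2] [array([ 0.5185, -0.152 ]), array([ 0.5285, -0.1184])] [ 0.5235 -0.1352  0.125 ]
top 0 107 [426.7 245.1] [array([ 0.5259, -0.1206]), array([ 0.5174, -0.153 ])] [ 0.5217 -0.1367  0.125 ]
top 1 105 [524.9 268.4] [array([ 0.4832, -0.2847]), array([ 0.4744, -0.3174])] [ 0.4789 -0.3009  0.125 ]
tri mid (array([ 0.5225, -0.1359,  0.1248]), np.float64(0.0023)) (array([ 0.4794, -0.3002,  0.1245]), np.float64(0.002))
rail [ 0.52612462 -0.11610995  0.29745046]
rail [ 0.51084285 -0.17271113  0.29745046]
```

View pics/t3c.png

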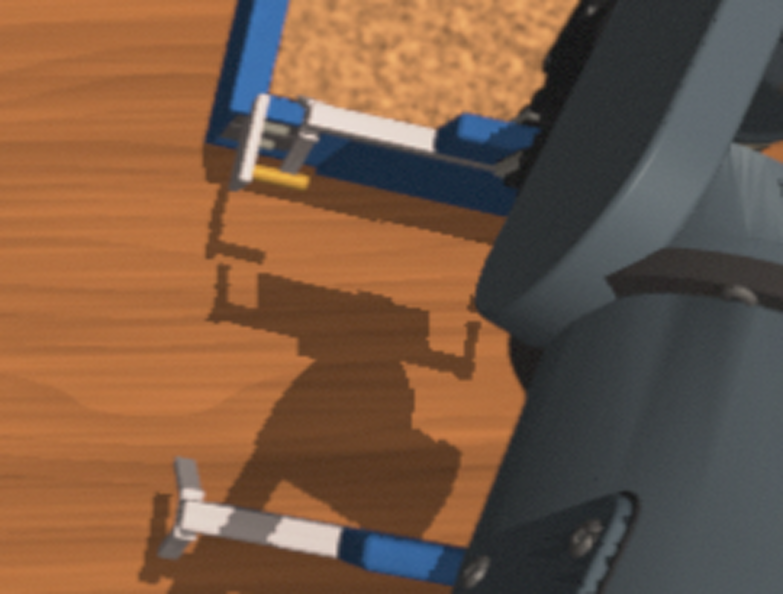

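servo_tool([
  [[0,0,0,-0.0075,0.001,0,-1],[0,0,0,-0.007,0.001,0,-1],[0,0,0,0,0,0.015,-1],[0,0,0,0,0,0.02,-1],[0,0,0,0,0,0.02,-1],[0,0,0,0,0,0.02,-1],[0,0,0,0,0,0.015,-1],[0,0,0,0,0,0,-1]],
])

```text
t: 7.65
tcp_pos: [0.4979, -0.2233, 0.2332]
tool_rot: [0.792, 0.61, -0.001, -0.003]
force: [-0.8, -0.0, -4.0]
finger_gap: 0.148
gripper_force: 59.2
```

Run:
```python
from h import *
s=manip.sense();print(s['tcp_pos'],s['tool_rot'],s['force'])
im,c=snap('wrist','w4.png')
im2,c2=snap('scene','s4.png')
im3,c3=snap('top','t4.png')
a=cv2.resize(im2[170:370,60:300],None,fx=1.9,fy=1.9,interpolation=2)
b=cv2.resize(im3[190:310,390:560],None,fx=1.95,fy=1.95,interpolation=2)
b=cv2.copyMakeBorder(b,0,a.shape[0]-b.shape[0],0,0,0)
cv2.imwrite('pics/m4.png',np.hstack([a,b])[:600,:800])
```

```text
[ 0.49788075 -0.22330154  0.23320771] [ 0.79220744  0.61024183 -0.0011165  -0.00332126] [-0.75878095 -0.01738813 -3.95625982]
```

View pics/m4.png

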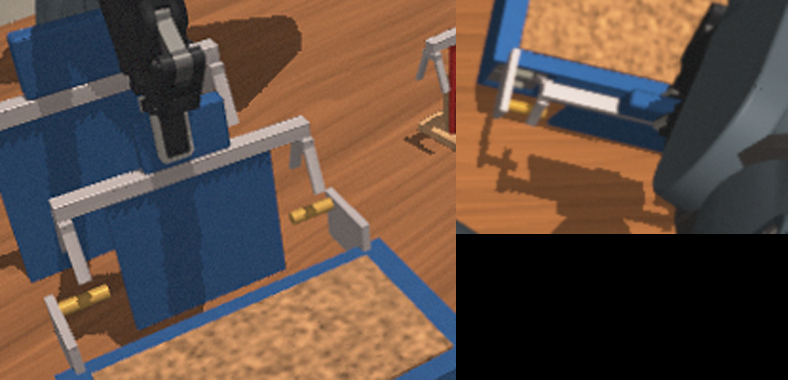

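Run:
```python
from h import *
c=manip.camera_info('scene');O=np.array([.5010,-.2181]);uy=np.array([.2537,.9673]);ux=np.array([.9673,-.2537])
for u,v,z in((103.7,317.9,.1527),(228.4,270.5,.1527),(60+50/1.9,170+205/1.9,.2047),(60+309/1.9,170+120/1.9,.2047)):
    p=onz(c,u,v,z);print(p.round(4),'chest x,y',(p[:2]-O)@ux,(p[:2]-O)@uy)
```

```text
[ 0.4975 -0.3033  0.1527] chest x,y 0.018225153747716084 -0.08330106614161877
[ 0.5409 -0.1389  0.1527] chest x,y 0.018542099561656214 0.08669364540655312
[ 0.4805 -0.3029  0.2047] chest x,y 0.0016432140925229392 -0.08720558649445687
[ 0.528  -0.1321  0.2047] chest x,y 0.004282140263873585 0.0900839349473856
```

servo_tool([
  [[0,0,0,0,0,0.008,-1],[0,0,0,0,0,0.01,-1],[0,0,0,0,0,0.01,-1],[0,0,0,0,0,0.01,-1],[0,0,0,0,0,0.008,-1],[0,0,0,0,0,0,-1]],
])

```text
t: 8.3
tcp_pos: [0.4983, -0.2234, 0.188]
tool_rot: [0.792, 0.61, -0.001, -0.002]
force: [0.0, 0.4, -3.4]
finger_gap: 0.16
gripper_force: 59.3
```

servo_tool([
  [[0,0,0,0,0,0.002,-1],[0,0,0,0,0,0.002,-1],[0,0,0,0,0,0.001,-1],[0,0,0,0,0,0,-1]],
])

```text
t: 8.63
tcp_pos: [0.4997, -0.2243, 0.1854]
tool_rot: [0.792, 0.61, 0.0, 0.0]
force: [-0.8, -1.1, -3.4]
finger_gap: 0.155
gripper_force: 59.4
```

servo_tool([
  [[0,0,0,0,0,0.001,-1],[0,0,0,0,0,0.001,-1],[0,0,0,0,0,0.001,-1],[0,0,0,0,0,0,-1]],
])

```text
t: 8.97
tcp_pos: [0.4995, -0.2242, 0.1822]
tool_rot: [0.792, 0.61, -0.0, -0.0]
force: [-0.1, 0.5, -3.0]
finger_gap: 0.151
gripper_force: 59.4
```

servo_tool([
  [[0,0,0,0,0,0.001,-1],[0,0,0,0,0,0.001,-1],[0,0,0,0,0,0,-1]],
])

```text
t: 9.22
tcp_pos: [0.4994, -0.2242, 0.1801]
tool_rot: [0.792, 0.61, -0.0, -0.0]
force: [-0.5, -0.5, -4.2]
finger_gap: 0.154
gripper_force: 59.4
```

servo_tool([
  [[0,0,0,0,0,0.001,-1],[0,0,0,0,0,0.001,-1],[0,0,0,0,0,0,-1]],
])

```text
t: 9.47
tcp_pos: [0.4994, -0.2242, 0.1781]
tool_rot: [0.792, 0.61, -0.0, -0.0]
force: [-0.5, 1.6, -4.0]
finger_gap: 0.151
gripper_force: 59.4
```

servo_tool([
  [[0,0,0,0,0,0.001,-1],[0,0,0,0,0,0,-1]],
])

```text
t: 9.63
tcp_pos: [0.4996, -0.2243, 0.1775]
tool_rot: [0.792, 0.61, 0.0, 0.0]
force: [0.1, -0.0, -1.5]
finger_gap: 0.153
gripper_force: 59.7
```

Contact is starting at the expected height, so I'll go down a little further.

servo_tool([
  [[0,0,0,0,0,0.0007,-1],[0,0,0,0,0,0,-1]],
])

```text
t: 9.8
tcp_pos: [0.4996, -0.2243, 0.1774]
tool_rot: [0.792, 0.61, 0.0, 0.0]
force: [-2.0, 1.2, 3.5]
finger_gap: 0.153
gripper_force: 60.6
```

Run:
```python
from h import *
s=manip.sense();print(s['tcp_pos'],s['force'],s['ft_torque'])
im2,c2=snap('scene','s5.png')
cv2.imwrite('pics/s5c.png',cv2.resize(im2[190:370,60:300],None,fx=3.2,fy=3.2,interpolation=2))
```

```text
[ 0.49964384 -0.22433894  0.17740929] [-1.98109353  1.18841394  3.50819449] [ 0.16636716  0.29621938 -0.0087917 ]
```

View pics/s5c.png

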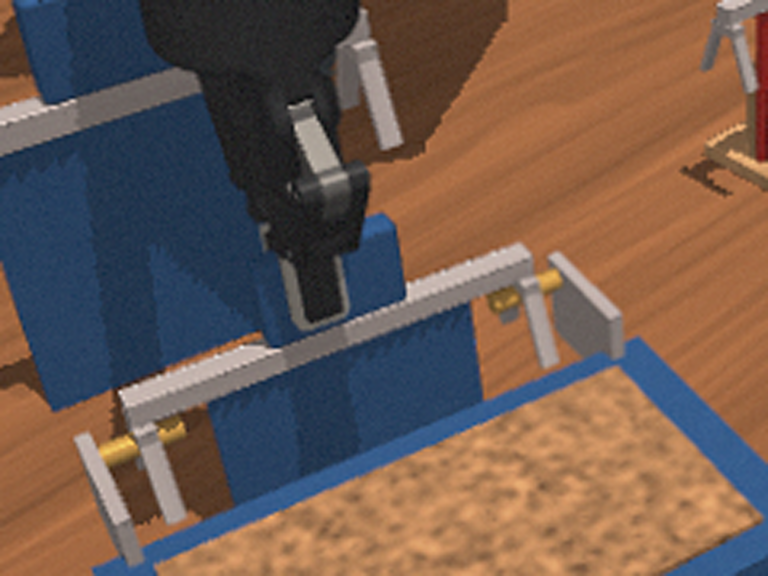

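servo_tool([
  [[0,0,0,0,0,0,-1],[0,0,0,0,0,0,-0.6],[0,0,0,0,0,0,-0.5],[0,0,0,0,0,0,-0.3],[0,0,0,0,0,0,0],[0,0,0,0,0,0,0.3],[0,0,0,0,0,0,0.3],[0,0,0,0,0,0,0.3]],
], squeeze=20)

```text
t: 10.52
tcp_pos: [0.4996, -0.2242, 0.1765]
tool_rot: [0.792, 0.61, -0.0, -0.0]
force: [-0.2, 0.1, -0.3]
finger_gap: 0.647
gripper_force: 0.0
```

servo_tool([
  [[0,0,0,0,0,-0.01,0.3],[0,0,0,0,0,-0.02,0.3],[0,0,0,0,0,-0.03,0.3],[0,0,0,0,0,-0.03,0.3],[0,0,0,0,0,-0.03,0.3],[0,0,0,0.02,0,0,0.3],[0,0,0,0.035,0,0,0.3],[0,0,0,0.035,0,0,0.3]],
])

```text
t: 11.18
tcp_pos: [0.523, -0.1373, 0.2984]
tool_rot: [0.793, 0.609, 0.001, 0.001]
force: [0.1, -0.1, -0.2]
finger_gap: 0.65
gripper_force: 0.0
```

servo_tool([
  [[0,0,0,0.035,0,0,0.3],[0,0,0,0.035,0,0,0.3],[0,0,0,0.035,0,0,0.3],[0,0,0,0.035,0,0,0.3],[0,0,0,0.02,0,0,0.3],[0,0,0,0,0,0,0.3]],
])

```text
t: 11.68
tcp_pos: [0.5639, 0.0215, 0.2975]
tool_rot: [0.791, 0.612, 0.001, -0.0]
force: [-0.6, -0.5, 0.5]
finger_gap: 0.647
gripper_force: 0.0
```

Run:
```python
from h import *
s=manip.sense();print(s['t'],s['tcp_pos'],s['force'])
im2,c2=snap('scene','s6.png');im3,c3=snap('top','t6.png')
a=cv2.resize(im2[200:350,80:260],None,fx=2.2,fy=2.2,interpolation=2)
b=cv2.resize(im3[200:310,400:560],None,fx=2.4,fy=2.4,interpolation=2)
b=cv2.copyMakeBorder(b,0,a.shape[0]-b.shape[0],0,0,0)
cv2.imwrite('pics/m6.png',np.hstack([a,b]))
```

```text
11.6833 [0.56394564 0.0214975  0.29745489] [-0.57191267 -0.50039925  0.51560117]
```

View pics/m6.png

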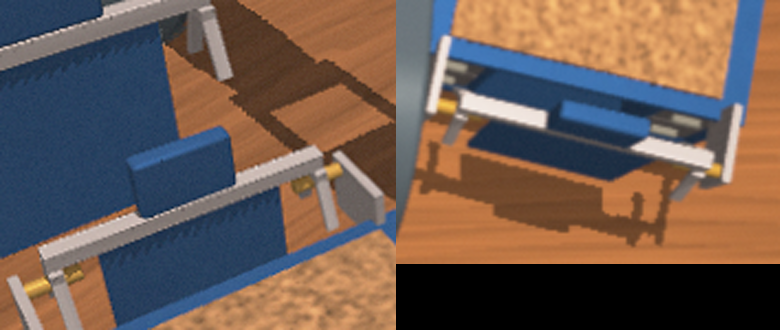

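Run:
```python
from h import *
O=np.array([.5010,-.2181]);uy=np.array([.2537,.9673]);ux=np.array([.9673,-.2537])
for n,pts in(('scene',((100.5,313.6),(225.5,268.2))),('top',((400+462/2.4-165,200+100/2.4),(400+(715-396)/2.4,200+158/2.4)))):
    c=manip.camera_info(n)
    for p in pts:
        q=onz(c,*p,.149);print(n,(q[:2]-O)@ux,(q[:2]-O)@uy)
print(manip.sign_off())
```

```text
scene 0.00344346235917127 -0.08382450720696334
scene 0.006833333065595913 0.08803489184991026
top 8.082999701598439e-05 0.08763251821856546
top 0.0017452475293211038 -0.08925896487356516
the job is handed in; nothing more can be done
None
```

The blue flap is hanging on the chest with both knuckles down on the brass pins, upright and released; the final camera views agree to within a few millimetres. The red flap was not touched, and I handed the job in at about 12 s.

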